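# Ease the sagging bolt of the sample cage and hold its gate ajar

## Robot

A 7-joint arm with a two-finger parallel gripper is mounted at the origin on the work surface. World frame = base frame: x ahead of the robot, y to its left, z up, the work surface at z = 0. Lengths are in m, angles in rad, forces in N, time in s.
With the tool pointing down it reaches from about 0.425 to 0.925 m from the base axis. Payload 6.8 kg.
Tool frame: the origin (TCP) lies at the very end of the fingers, on their centre line; the grasp point (between the pads) lies r.grip_depth behind it (r.grip_depth is the distance from the TCP to the grasp point, in m); z points along the fingers, x is the direction in which the jaws open and shut, and the axes are right-handed (so a half turn about z gives the same grasp; the last joint's range is limited). The gripper opens to 85 mm and grips with 20 to 120 N. Pads are 22 mm wide; open, the fingers measure 114 mm over their backs; the gripper's body (76 mm by 85 mm) begins 54 mm behind the grasp point. The pads swing forward as they close: fully open they stand 13 mm farther back than shut.
Start: joints at [1.184, 0.477, 0.022, 1.555, -0.011, 1.109, -0.083], TCP at [0.186, -0.649, 0.231] pointing down, gripper open.
Joint ranges: [-2.96, 2.96], [-0.34, 2.1], [-1.41, 1.46], [0.24, 2.44], [-1.37, 4.51], [0.17, 1.92], [-2.96, 2.96]. Speed limits (rad/s): [2.39, 2.39, 3.14, 3.14, 3.14, 3.14, 3.14].

## Interface

Orientations are given as a rotation vector (axis times angle).
In Python, from bench import readout, grab_frame, workorder, r gives the robot as it stands.
- The arm moves only by the shell command python3 -m handwheel 'ROWS' [FORCE]. ROWS is text: rows parted by semicolons, each of 7 numbers parted by spaces: the shift along the tool's x, y, z in mm, then the turn, a rotation vector about the tool's x, y, z in degrees, then the finger opening in mm, from 0 to 85.4. A call has 1 to 12 rows; each row is the pose to reach, as a shift and turn from the pose commanded when the call began, along the tool's axes at that moment; what a row does not reach only later rows make up. A row lasts 1/8 s, in which the tool goes at most 62.5 mm and 10.7 degrees, less where a joint would pass 70% of its speed; a pose out of reach is approached as far as the arm can. A call with a gripper value outside its range is refused whole. The fingers move at their own pace and stop on an object; FORCE is the grip in N (left out, the last holds). Time passes only in rows, so rows that repeat a pose let the fingers close. It gives the time, the measured TCP pose, the force and the opening at its end, in the units of the state.
- readout.get_obs(): the state, without advancing time (a new reading comes with each control period).
- grab_frame(name): name is "scene" or "top"; returns a dict with "pixels" (400x640x3 uint8, red, green, blue), "fx", "fy", "cx", "cy" (pixels), "rvec" (rotation vector, rad) and "tvec" (3), from world to camera coordinates, as OpenCV has them. Camera axes: x right, y down, z forward; pixel columns grow to the right and rows downward; lengths in m; the calibration is good to about 2 mm. A picture is of the moment at which its call begins. There is no depth.
- workorder.hand_in(): hands the job in, once; it reports no verdict.
The state is a dict: "clock": time; "joints": joint angles; "qvel": joint speeds; "tau": joint torques, N m; "tcp_pos": TCP position; "orientation": TCP orientation; "contact_force": force on the tool from outside, world axes, zero at the start; "moment": the same for the moment, N m; "grip_width": finger opening in m.
Only numpy, scipy, OpenCV 4.12 (cv2) and the standard library are available. Lean on these libraries where they do the work, as an engineer would, in place of code of your own. Each camera call takes 0.05 s, during which the arm holds its last target.

## Task

I need to look into the sample cage. First swing the lamp arm about a quarter turn towards you, so that the lamp no longer hangs over the gate, and leave it there; then lift the sagging bolt by its red knob over the bent-up lip of the keeper while pulling it fully back, rather than forcing it through. Last, pull the self-closing gate ajar by about a hand's width (10 cm at its free edge) and finish still holding it open there, steady, without letting go and without disturbing the bottles and other things on the bench.

Things in the scene. Friction and masses are not known exactly. Their poses are not given: they have to be found in the camera images.
- cage: Fixed low wire cage with blue posts on the bench, 370 wide, 230 deep, 120 high. Origin: on the bench, mid-width, in the plane of the shut gate. Its +x points from the gate into the cage (away from the robot), +y to the left, z up. The gate hinge stands at y = +140, the free edge of the shut gate at y = -130, the latch post with the brass keeper at y = -137 to -173. Lies within 0.08 m of its usual place and turned by up to 0.22 rad.
- gate_leaf: Yellow barred gate leaf in the front of the cage, 262 wide, 16 thick, top rail 120 above the bench; it carries the two bolt straps and the bolt. Origin on the bench at the hinge axis; the leaf runs along its own -y, so its free edge is at y = -270.
- gate (a joint): Gate hinge, upright axis: 0 shut, positive (rad) as the free edge swings towards the robot (clockwise seen from above), to 1.3. A spring shuts it at once when let go: 0.24 N m when shut plus 0.8 N m per rad (1 to 4 N at the knob). While the bolt is in the keeper it opens 0.02 rad at most. Free edge 10 cm open is 0.38 rad.
- gate_hinge (a point): Point on the hinge axis, at the height of the top rail (120).
- gate_edge (a point): Free edge of the gate, at the top rail, 270 from the hinge axis.
- knob (a point): Grip point of the bolt's red upright knob: a round post of diameter 22, which stands above the gate and ends 26 above this point in a cap of diameter 30 (the cap is the last 6); the post reaches down 46 below it to the rod. 188 above the bench when the bolt hangs. On the gate's centre plane, 200 from the hinge axis with the bolt home and 145 fully back. Straps of the bolt, 12 long and 33 across, stand 45 to each side along the gate (bolt home), their tops 23 below this point.
- bolt_lift (a joint): How far the bolt is lifted in its worn straps (m): 0 hanging, 0.015 at most. It falls back by its weight (2 N). Below 0.009 its nose catches behind the lip, and a hard pull then jams it there (friction about 0.9) and over some 40 N breaks it through, which is not wanted: ease the pull and lift first.
- bolt_pull (a joint): How far the bolt is pulled back (m), along the gate towards its hinge: about 0 home, 0.055 fully back; 0.035 and more is out of the keeper. Stays where it is left (friction 1 N). Nose meets the lip at 0.005 if not lifted; it has passed the lip at 0.023.
- bolt_nose (a point): Underside of the bolt's hooked nose, 12 wide, 10 long; the rod is 12 thick, its axis 17 above this point.
- keeper_lip (a point): Middle of the top edge of the keeper's bent-up lip, 132 above the bench, 8 thick along the bolt. Brass cheeks at each side of it, 22 apart, rise 33 above this point and stop the gate.
- lamp_arm (a joint): Lamp arm hinge, upright axis (rad): 0 points about along the gate to the left, the lamp's head over the knob; grows anticlockwise seen from above, as the head swings towards the robot; 1.57 points about at the robot; limits -0.4 and 2.2. Clear of the gate from 1.1 on. Stiff: stays where it is left, 0.14 N m (0.7 N at its handle).
- lamp_handle (a point): Grip point of the black upright post on top of the lamp's white round head: post diameter 20, from 24 below this point (the head's top) to 22 above it. The head has diameter 84 and is 30 high. 285 above the bench; 190 from the hinge axis.
- lamp_hinge (a point): Point on the upright hinge axis of the lamp arm, at the height of the lamp handle's grip point, above its stand (base diameter 110) to the right of the cage. The stand is fixed.
- bottle_a: Sample jar with a blue lid in the cage, diameter 52, 95 high; origin centre of underside. Leave alone.
- bottle_b: Sample jar with a green lid in the cage, diameter 52, 95 high; origin centre of underside. Leave alone.
- bucket: White bucket, diameter 170, 160 high; origin centre of underside. Leave alone.
- glove_box: White and blue carton, 120 by 230 by 80 high; origin centre of underside. Leave alone.
- drink_bottle: Orange bottle, diameter 66, 200 high; origin centre of underside. Leave alone.
- beaker: Beaker, diameter 70, 80 high; origin centre of underside. Leave alone.

How it is judged:
On the way, in this order (a step that is already met when the one before it is completed fails the run):
1. the lamp arm is swung clear of the gate (value of joint lamp_arm above 1.1 rad), for 0.2 s.
2. the bolt is lifted over the lip and drawn out of the keeper (value of joint bolt_pull above 0.035 m), for 0.2 s.
3. the gate is pulled ajar (value of joint gate above 0.24 rad), for 0.2 s.
At the end, for the whole second after the job is handed in: The robot still holds the gate (or its bolt) with at least 0.5 N, against the closing spring; the gate stands still at 0.24 to 0.58 rad (about 6 to 15 cm open at the free edge), and the lamp arm is still clear, beyond 1.1 rad (value of joint gate between 0.24 and 0.58 rad and velocity of joint gate between -0.06 and 0.06 rad/s and value of joint lamp_arm above 1.1 rad and contact force between any of the fingers, the arm and gate_leaf above 0.5 N); the arm keeps its last pose, push and grip.
It fails at once if the bolt's nose is forced through the lip instead of lifted over it (value of joint bolt_pull between 0.008 and 0.021 m and value of joint bolt_lift below 0.006 m).
It fails at once if a bystander is moved by more than 3 cm (distance of any of bottle_a, bottle_b, bucket, glove_box, drink_bottle, beaker from where it was at the start of the episode above 0.03 m).
It also fails if it takes over 48 s, if anything falls off the work surface, if the arm or the gripper's body presses on something with over 40 N, if the wrist force passes 120 N, or if a joint passes its speed limit or range.

## Working session

There is one attempt and no reset: what is moved stays moved. The work goes in short steps, Python scripts to look and compute and a shell command to move; the robot and the scene stay as the last step left them, time stands still between calls to the robot, and variables do not carry over. Pictures are saved under pics/ and viewed, and the job is handed in when it is done.

```bash
ls; mkdir -p pics; python3 - <<'E'
from bench import readout, grab_frame, r
import cv2
print(r.grip_depth); print(readout.get_obs())
for n in("scene","top"):
    f=grab_frame(n); cv2.imwrite(f"pics/{n}0.png",f["pixels"][:,:,::-1]); print({k:v for k,v in f.items() if k!="pixels"})
E
```

```text
pics
0.0187
{'clock': 0.0, 'joints': array([ 1.18396552,  0.47780358,  0.02231145,  1.5564643 , -0.01148343,
        1.10930664, -0.08309879]), 'qvel': array([-0.00102003, -0.00087619,  0.0001249 ,  0.00192159, -0.00113062,
        0.00145491, -0.00035471]), 'tau': array([-3.41715540e-04, -5.96451902e+01,  1.60803560e+00, -2.81198859e+01,
        1.25677296e-02,  9.32341442e-03, -2.07666908e-06]), 'tcp_pos': array([ 0.18554776, -0.64837015,  0.23031742]), 'orientation': array([-2.50774615e+00,  1.89063985e+00,  2.45048973e-03]), 'contact_force': array([ 0.49966047, -0.55774623, -0.00969631]), 'moment': array([-0.03158253,  0.00627821,  0.06381593]), 'grip_width': 0.08512918472371175}
{'fx': 377.5263444156775, 'fy': 377.5263444156775, 'cx': 314.7840570922713, 'cy': 204.3986925280043, 'rvec': array([ 2.25343631,  1.20279586, -0.37838423]), 'tvec': array([-0.30851603, -0.24842349,  1.55755939])}
{'fx': 504.38973514100076, 'fy': 504.38973514100076, 'cx': 321.36434212433045, 'cy': 190.44525258289968, 'rvec': array([ 2.0999682 , -2.14613004,  0.18359528]), 'tvec': array([0.02566166, 0.60011506, 1.81020943])}
```

View pics/scene0.png

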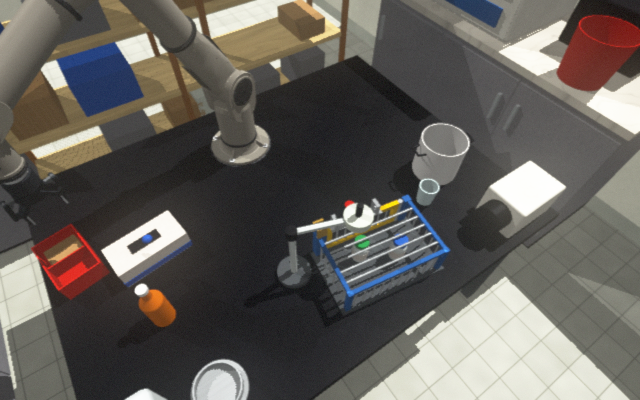

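View pics/top0.png

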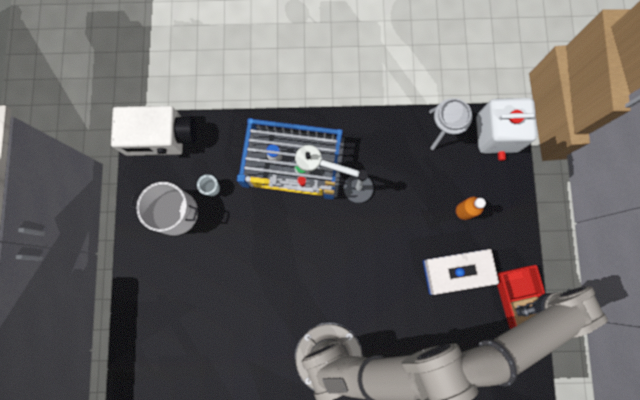

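The scene view has the cage around (380,250), the lamp head at (357,215) and the stand at (294,270). In the top view the cage is at (290,155), the lamp head at (308,157), the red knob at about (302,181) and the stand at (358,187). I'll enlarge both views.

```bash
python3 - <<'E'
import cv2
a=cv2.imread("pics/scene0.png")[180:320,260:460]; b=cv2.imread("pics/top0.png")[105:215,225:395]
cv2.imwrite("pics/s0c.png",cv2.resize(a,None,fx=4,fy=4,interpolation=cv2.INTER_CUBIC))
cv2.imwrite("pics/t0c.png",cv2.resize(b,None,fx=4.5,fy=4.5,interpolation=cv2.INTER_CUBIC))
E
```

```text
(no output)
```

View pics/s0c.png

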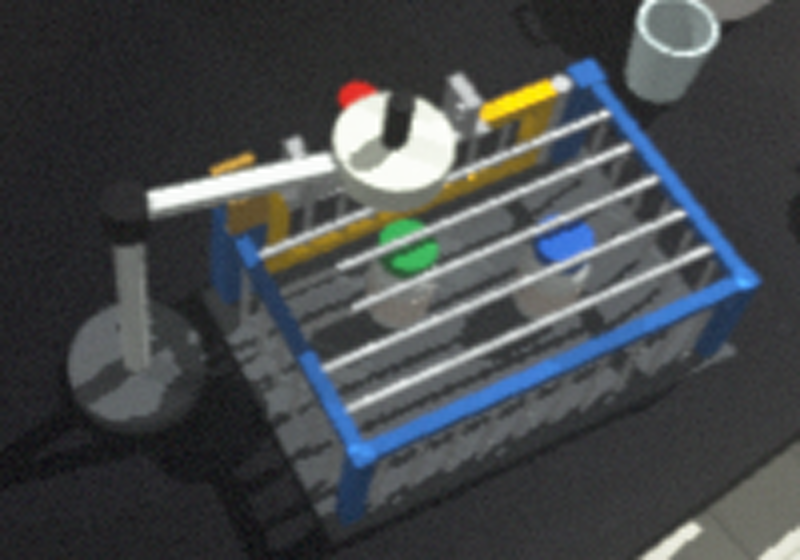

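View pics/t0c.png

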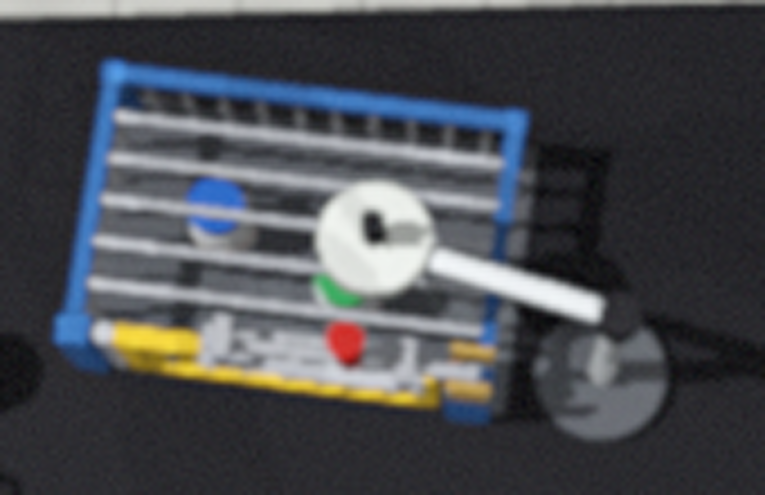

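```bash
cat > h.py <<'E'
import numpy as np, cv2
from bench import readout, grab_frame, r
def cam(n):
    f=grab_frame(n); R=cv2.Rodrigues(np.array(f["rvec"]))[0]; return f,R
def ray(f,u,v):
    R=cv2.Rodrigues(np.array(f["rvec"]))[0]; t=np.array(f["tvec"])
    d=R.T@np.array([(u-f["cx"])/f["fx"],(v-f["cy"])/f["fy"],1]); return -R.T@t,d/np.linalg.norm(d)
def onz(f,u,v,z):
    o,d=ray(f,u,v); return o+d*(z-o[2])/d[2]
def tri(f,p,g,q):
    o1,d1=ray(f,*p);o2,d2=ray(g,*q)
    A=np.stack([d1,-d2],1);s=np.linalg.lstsq(A,o2-o1,rcond=None)[0]
    a=o1+s[0]*d1;b=o2+s[1]*d2;return (a+b)/2,np.linalg.norm(a-b)
def proj(f,X):
    return cv2.projectPoints(np.array(X,float).reshape(-1,3),np.array(f["rvec"]),np.array(f["tvec"]),np.array([[f["fx"],0,f["cx"]],[0,f["fy"],f["cy"]],[0,0,1]]),None)[0].reshape(-1,2)
def snap(n,name,box=None,k=4):
    f=grab_frame(n);im=f["pixels"][:,:,::-1]
    if box: u0,v0,u1,v1=box; im=cv2.resize(im[v0:v1,u0:u1],None,fx=k,fy=k,interpolation=cv2.INTER_CUBIC)
    cv2.imwrite("pics/"+name,im);return f
def red(f,box):
    u0,v0,u1,v1=box;h=cv2.cvtColor(f["pixels"][v0:v1,u0:u1].copy(),cv2.COLOR_RGB2HSV)
    m=(((h[:,:,0]<8)|(h[:,:,0]>172))&(h[:,:,1]>150)&(h[:,:,2]>90)).astype(np.uint8)
    n,l,st,c=cv2.connectedComponentsWithStats(m)
    i=1+np.argmax(st[1:,4]);return c[i]+[u0,v0],st[i]
E
python3 - <<'E'
from h import *
s=grab_frame("scene");t=grab_frame("top")
S=lambda u,v:(260+u/4-.4,180+v/4-.4);T=lambda u,v:(225+u/4.5-.4,105+v/4.5-.4)
P=lambda a,b:print(*[np.round(x,4) for x in tri(s,S(*a),t,T(*b))])
print("handle top");P((402,99),(374,224)); print(onz(t,*T(374,226),.307))
print("hinge top");P((126,192),(622,308));print(onz(t,*T(622,308),.285),onz(s,*S(126,192),.285))
print("base",onz(t,*T(601,380),.02),onz(s,*S(138,372),.02))
print("head", onz(t,*T(375,237),.261),onz(s,*S(393,138),.261))
print("corners far L, far R, near L, near R")
for a,b in(((740,278),(115,72)),((362,450),(514,120)),((585,72),(72,328)),((248,250),(478,390))):
    P(a,b);print(onz(t,*T(*b),.12))
print("red top",red(t,(280,170,320,195)),"scene",red(s,(335,190,365,210)))
c=red(t,(280,170,320,195))[0];print(onz(t,*c,.2))
# gate end caps
print("edge top view yellow",onz(t,*T(438,395),.12),"hinge",onz(t,*T(102,333),.12))
print("brass",onz(t,*T(473,351),.16),onz(t,*T(467,390),.16))
E
```

```text
handle top
[0.675  0.0546 0.308 ] 0.0048
[0.67234502 0.05269437 0.307     ]
hinge top
[ 0.6162 -0.1245  0.2725] 0.0028
[ 0.61283309 -0.1247307   0.285     ] [ 0.62383719 -0.12701571  0.285     ]
base [ 0.6090425  -0.12579196  0.02      ] [ 0.62299043 -0.12769537  0.02      ]
head [0.67580108 0.05358784 0.261     ] [0.67458422 0.05653949 0.261     ]
corners far L, far R, near L, near R
[0.8531 0.2667 0.1228] 0.0011
[0.85444417 0.26753373 0.12      ]
[ 0.8046 -0.0551  0.1263] 0.0014
[ 0.80611715 -0.05592082  0.12      ]
[0.642  0.3007 0.1222] 0.0005
[0.64235817 0.3008887  0.12      ]
[ 0.5982 -0.0154  0.0674] 0.0155
[ 0.5848168  -0.02142876  0.12      ]
red top (array([301.47916667, 180.52083333]), array([18,  7,  7,  9, 48], dtype=int32)) scene (array([347.94871795, 202.56410256]), array([ 9, 10, 10,  7, 39], dtype=int32))
[0.60994686 0.07891988 0.2       ]
edge top view yellow [0.58151281 0.01031976 0.12      ] hinge [0.63773864 0.27691917 0.12      ]
brass [ 0.60844054 -0.01778181  0.16      ] [ 0.57778736 -0.0124078   0.16      ]
```

The lamp radius comes out at 0.189 m against 0.190 given, the knob sits 0.20 m from the hinge, and the cage yaw is about -0.15. All three agree with the stated sizes. Next, a planning helper that works out the shifts in tool axes.

```bash
cat >> h.py <<'E'
from scipy.spatial.transform import Rotation as Ro
def down(deg):
    c,s=np.cos(np.radians(deg)),np.sin(np.radians(deg))
    return Ro.from_matrix(np.array([[c,s,0],[s,-c,0],[0,0,-1]]))
def rel(pts):
    o=readout.get_obs();R0=Ro.from_rotvec(o["orientation"]);p0=o["tcp_pos"]
    for p,a in pts:
        print(np.round(R0.inv().apply(np.array(p)-p0)*1000,1),np.round((R0.inv()*down(a)).as_rotvec(degrees=True),1))
def st():
    o=readout.get_obs();x=Ro.from_rotvec(o["orientation"]).as_matrix()
    print("t",round(o["clock"],2),"tcp",np.round(o["tcp_pos"],4),"xdir",round(np.degrees(np.arctan2(x[1,0],x[0,0])),1),"z",np.round(x[:,2],3),"F",np.round(o["contact_force"],1),"w",round(o["grip_width"],4),"q",np.round(o["joints"],2))
E
python3 - <<'E'
from h import *
st(); rel([((.35,-.45,.42),-74),((.55,-.2,.43),-45),((.674,.054,.43),-18.5),((.674,.054,.27),-18.5)])
E
```

```text
t 0.2 tcp [ 0.1856 -0.6486  0.2307] xdir -74.0 z [-0.     0.001 -1.   ] F [ 0.3  0.3 -0.6] w 0.0851 q [ 1.18  0.48  0.02  1.56 -0.01  1.11 -0.08]
[-145.9 -212.6 -189.2] [ 0.   0.1 -0. ]
[-331.2 -473.7 -199. ] [ -0.    0.1 -29. ]
[-541.3 -662.8 -198.8] [ -0.    0.1 -55.5]
[-541.1 -662.9  -38.8] [ -0.    0.1 -55.5]
```

```bash
python3 -m handwheel '0 0 -60 0 0 0 85; -10 -10 -120 0 0 0 85; -40 -50 -150 0 0 0 85; -75 -100 -180 0 0 -5 85; -110 -150 -195 0 0 -10 85; -145 -200 -200 0 0 -15 85; -185 -245 -200 0 0 -20 85; -220 -295 -200 0 0 -25 85; -255 -340 -200 0 0 -30 85; -290 -390 -200 0 0 -36 85; -325 -435 -200 0 0 -42 85; -360 -480 -200 0 0 -48 85'; python3 -c "
from h import *
st();rel([((.674,.054,.43),-18.5),((.674,.054,.27),-18.5)])"
```

```text
clock: 1.7
tcp_pos: [0.5489, -0.1692, 0.4313]
orientation: [3.062, -0.703, 0.0]
contact_force: [1.4, 0.0, 0.3]
grip_width: 0.0849
t 1.7 tcp [ 0.5489 -0.1692  0.4313] xdir -25.8 z [ 0. -0. -1.] F [1.4 0.  0.3] w 0.0849 q [ 0.53  0.22 -0.42  1.49  0.09  1.45 -0.34]
[  15.3 -255.4    1.2] [ 0.  -0.  -7.3]
[  15.3 -255.5  161.2] [ 0.  -0.  -7.3]
```

```bash
python3 -m handwheel '3 -50 0 0 0 -2 85; 6 -100 0 0 0 -4 85; 9 -150 0 0 0 -6 85; 12 -200 0 0 0 -7 85; 15 -245 0 0 0 -7 85; 15 -255 20 0 0 -7 85; 15 -255 60 0 0 -7 85;15 -255 90 0 0 -7 85;15 -255 90 0 0 -7 85'; python3 - <<'E'
from h import *
st()
snap("scene","s1.png",(260,120,460,260),4)
snap("top","t1.png",(225,75,395,215),4.5)
E
```

```text
clock: 2.82
tcp_pos: [0.6718, 0.0499, 0.3379]
orientation: [3.095, -0.521, -0.009]
contact_force: [0.5, -0.5, 0.0]
grip_width: 0.0851
t 2.83 tcp [0.6718 0.0499 0.3379] xdir -19.1 z [-0.006 -0.002 -1.   ] F [ 0.5 -0.5  0. ] w 0.0851 q [ 0.18  0.46 -0.51  1.39  0.22  1.36 -0.67]
```

View pics/s1.png

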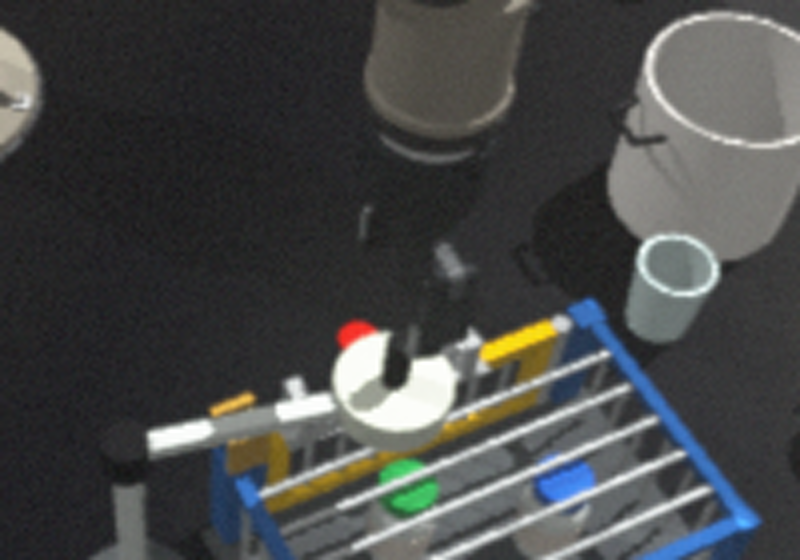

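View pics/t1.png

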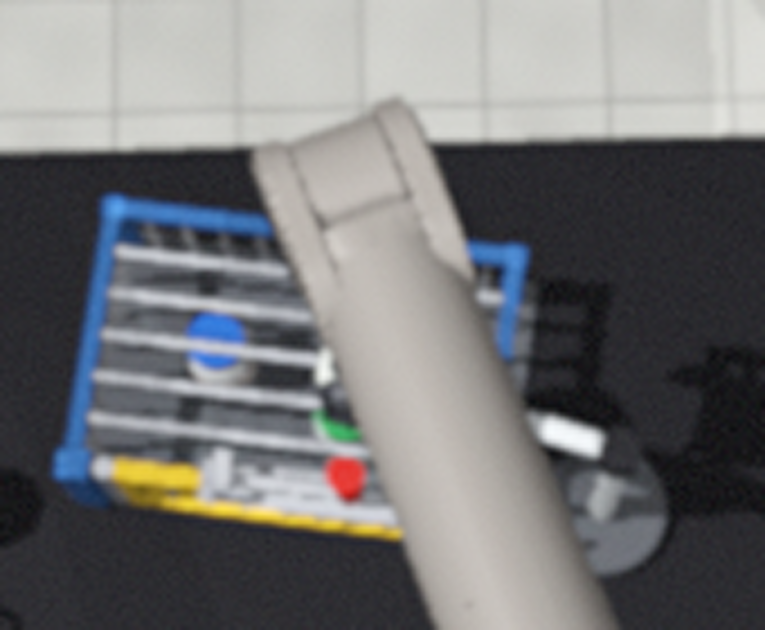

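The scene view shows the fingers straddling the lamp post, with tips at crop (365,235) and (452,265) and the post at (400,355). I'll go down.

```bash
python3 -c "
from h import *
rel([((.674,.054,.271),-18.5)])"; python3 -m handwheel '1 -4 20 0 0 0 85; 1 -4 45 0 0 0 85; 1 -4 67 0 0 0 85; 1 -4 67 0 0 0 60; 1 -4 67 0 0 0 40; 1 -4 67 0 0 0 24; 1 -4 67 0 0 0 24; 1 -4 67 0 0 0 24' 20; python3 - <<'E'
from h import *
st()
snap("scene","s2.png",(260,120,460,260),4)
E
```

```text
[-0.7 -3.  71. ] [ 0.  -0.  -0.6]
clock: 3.92
tcp_pos: [0.6759, 0.0552, 0.2747]
orientation: [-3.098, 0.519, -0.001]
contact_force: [1.1, -0.1, 0.0]
grip_width: 0.0241
t 3.92 tcp [0.6759 0.0552 0.2747] xdir -19.0 z [ 0.001 -0.    -1.   ] F [ 1.1 -0.1  0. ] w 0.0241 q [ 0.17  0.5  -0.51  1.47  0.25  1.24 -0.7 ]
```

View pics/s2.png

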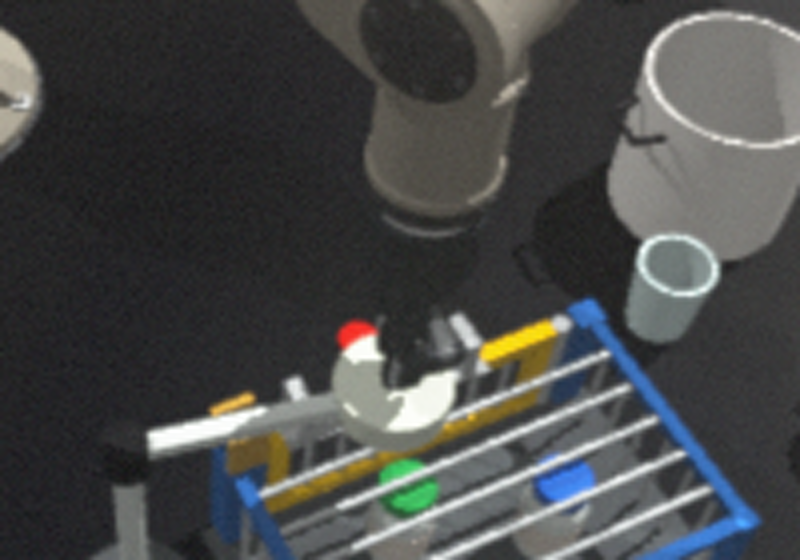

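The post is caged between the fingers at crop (410,350) and there is no contact force. Now the arc.

```bash
python3 - <<'E'
from h import *
c=np.array([.615,-.1255]);o=readout.get_obs()["tcp_pos"]
d=o[:2]-c;a0=np.degrees(np.arctan2(d[1],d[0]));R=np.hypot(*d);print(a0,R)
rel([((*(c+R*np.array([np.cos(np.radians(a0+k)),np.sin(np.radians(a0+k))])),.2745),-19+k) for k in np.arange(7.5,91,7.5)])
E
```

```text
71.38862731500217 0.19073066365789607
[-24.9   1.8   0. ] [-0.  -0.  -7.5]
[-49.3   6.9   0. ] [ -0.  -0. -15.]
[-72.9  15.1   0. ] [ -0.   -0.  -22.5]
[-95.2  26.2   0. ] [ -0.  -0. -30.]
[-115.8   40.3   -0. ] [  0.   -0.  -37.5]
[-134.5   56.8   -0. ] [  0.  -0. -45.]
[-150.8   75.7   -0. ] [  0.   -0.  -52.5]
[-164.5   96.6   -0. ] [  0.  -0. -60.]
[-175.3  119.    -0. ] [  0.   -0.  -67.5]
[-183.2  142.7   -0. ] [  0.  -0. -75.]
[-187.9  167.2   -0. ] [  0.   -0.  -82.5]
[-189.3  192.1   -0. ] [  0.  -0. -90.]
```

```bash
python3 -m handwheel '-25 2 0 0 0 -7.5 24; -49 7 0 0 0 -15 24; -73 15 0 0 0 -22.5 24; -95 26 0 0 0 -30 24; -116 40 0 0 0 -37.5 24; -134 57 0 0 0 -45 24; -134 57 0 0 0 -45 24'; python3 - <<'E'
from h import *
st()
c=np.array([.615,-.1255]);R=.1907;a0=71.4
rel([((*(c+R*np.array([np.cos(np.radians(a0+k)),np.sin(np.radians(a0+k))])),.2745),-19+k) for k in np.arange(52.5,88,7.5)])
E
```

```text
clock: 4.85
tcp_pos: [0.5293, 0.0441, 0.2745]
orientation: [3.06, 0.704, -0.001]
contact_force: [-0.2, -0.4, -0.3]
grip_width: 0.024
t 4.85 tcp [0.5293 0.0441 0.2745] xdir 25.9 z [-0.001 -0.001 -1.   ] F [-0.2 -0.4 -0.3] w 0.024 q [ 0.4   0.28 -0.72  1.81  0.2   1.13  0.07]
[-23.6   1.2  -0. ] [ 0.1  0.1 -7.6]
[-48.    6.2   0. ] [  0.1   0.1 -15.1]
[-71.5  14.5   0.1] [  0.    0.1 -22.6]
[-93.8  25.7   0.1] [  0.    0.1 -30.1]
[-1.144e+02  3.970e+01  1.000e-01] [  0.    0.1 -37.6]
```

```bash
python3 -m handwheel '-24 2 0 0 0 -7.5 24; -48 7 0 0 0 -15 24; -72 15 0 0 0 -22.5 24; -94 26 0 0 0 -30 24; -115 40 0 0 0 -38 24; -115 40 0 0 0 -38 24; -115 40 0 0 0 -38 24'; python3 - <<'E'
from h import *
st()
snap("scene","s3.png",(230,100,460,280),3.4)
E
```

```text
clock: 5.72
tcp_pos: [0.4455, -0.0407, 0.2745]
orientation: [2.667, 1.66, 0.001]
contact_force: [0.1, -0.7, -0.9]
grip_width: 0.0241
t 5.72 tcp [ 0.4455 -0.0407  0.2745] xdir 63.8 z [ 0.001  0.    -1.   ] F [ 0.1 -0.7 -0.9] w 0.0241 q [ 0.7   0.12 -0.79  1.98  0.09  1.08  0.98]
```

View pics/s3.png

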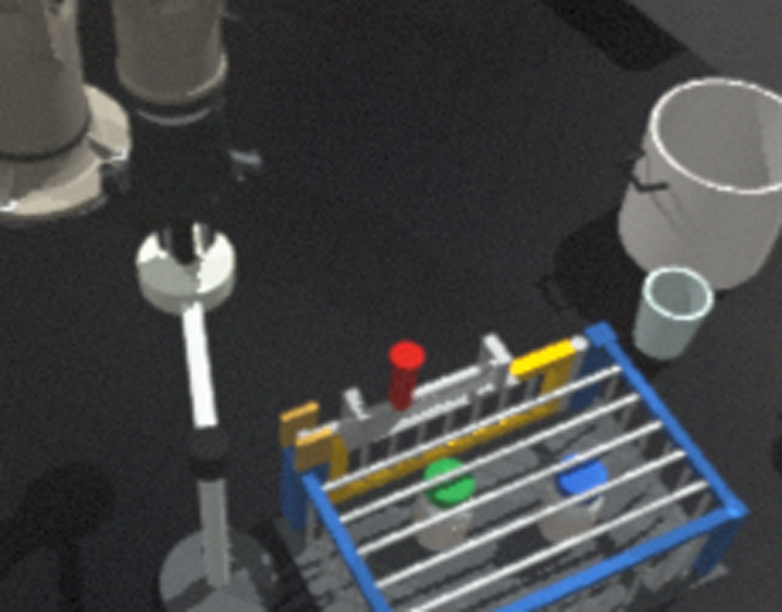

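The lamp arm now points back at the robot, with its head at crop (187,265), and the red knob at (405,370) is uncovered. A few more degrees for margin, then release and rise.

```bash
python3 -m handwheel '-12 1 0 0 0 -4 24; -20 2 0 0 0 -7 24; -20 2 0 0 0 -7 24; -19 2 0 0 0 -7 60; -19 2 0 0 0 -7 85; -19 2 0 0 0 -7 85; -19 2 -30 0 0 -7 85; -19 2 -80 0 0 -7 85; -19 2 -120 0 0 -7 85; -19 2 -120 0 0 -7 85'; python3 - <<'E'
from h import *
st()
s=snap("scene","s4.png",(230,120,430,260),4)
t=snap("top","t4.png",(225,105,395,245),4.5)
b=red(s,(330,190,370,230));a=red(t,(280,165,320,200));print(a,b)
E
```

```text
clock: 7.02
tcp_pos: [0.4398, -0.059, 0.3973]
orientation: [2.554, 1.821, 0.006]
contact_force: [-0.4, 0.4, -0.8]
grip_width: 0.0852
t 7.03 tcp [ 0.4398 -0.059   0.3973] xdir 71.0 z [ 0.006 -0.002 -1.   ] F [-0.4  0.4 -0.8] w 0.0852 q [ 0.78 -0.   -0.77  1.8  -0.    1.34  1.25]
(array([301.60377358, 180.47169811]), array([18, 12,  8,  9, 53], dtype=int32)) (array([348.42758621, 208.19310345]), array([ 14,  10,  11,  20, 145], dtype=int32))
```

View pics/s4.png

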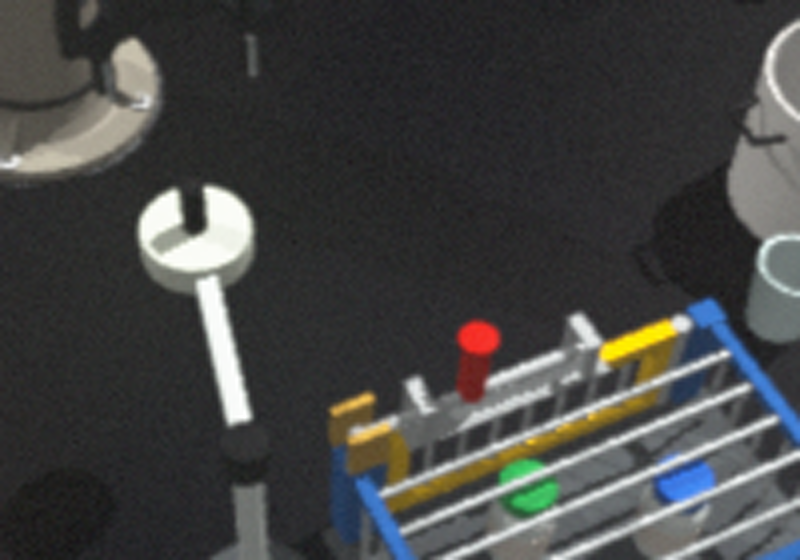

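View pics/t4.png

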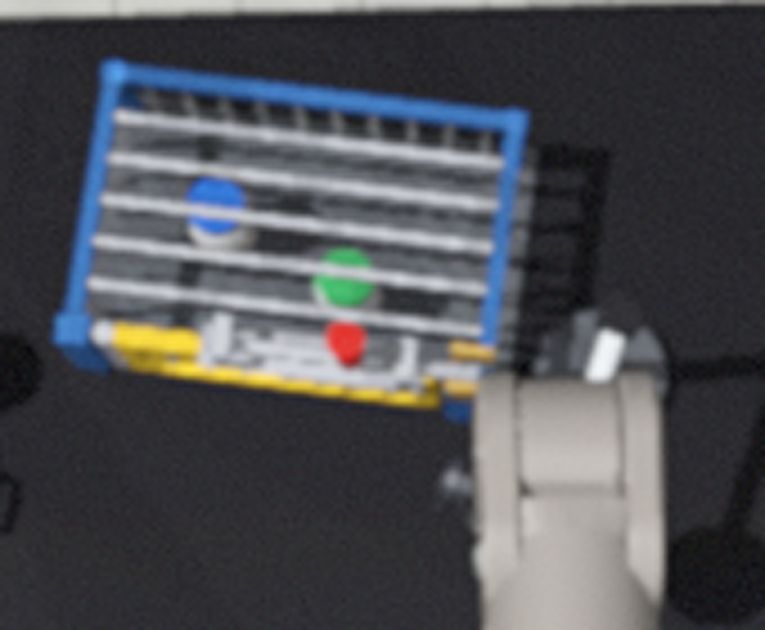

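The lamp head is at scene crop (196,238) and has been released. The knob cap is at scene crop (479,338) and top crop (346,341).

```bash
python3 - <<'E'
from h import *
s=grab_frame("scene");t=grab_frame("top")
S=lambda u,v:(230+u/4-.4,120+v/4-.4);T=lambda u,v:(225+u/4.5-.4,105+v/4.5-.4)
print("cap tri",tri(s,S(479,338),t,T(346,341)),onz(s,*S(479,338),.214),onz(t,*T(346,341),.214))
h=onz(s,*S(193,188),.307);print("lamp",h,np.degrees(np.arctan2(h[1]+.1255,h[0]-.615)))
print("post bottom/rod", onz(s,*S(471,398),.142))
H=tri(s,S(681,323),t,T(102,331));print("hinge cap",H,onz(s,*S(681,323),.12),onz(t,*T(102,331),.12))
# yaw from strap tops and rails (top view)
for n,p in(("strapL",(220,322)),("strapR",(410,345)),):print(n,onz(t,*T(*p),.165))
for n,p in(("strapL",(580,318)),("strapR",(415,382))):print(n,onz(s,*S(*p),.165))
for p in((115,72),(514,120),(72,328)):print(onz(t,*T(*p),.12))
E
```

```text
cap tri (array([0.60854093, 0.07979285, 0.21441041]), np.float64(0.0037350732891511624)) [0.6091584  0.08170652 0.214     ] [0.60758481 0.07823567 0.214     ]
lamp [ 0.44012206 -0.05612102  0.307     ] 158.36038468866954
post bottom/rod [0.61319073 0.07852834 0.142     ]
hinge cap (array([0.63923972, 0.27693098, 0.12144724]), np.float64(0.0005630030030297974)) [0.63871282 0.27815123 0.12      ] [0.63936635 0.27692824 0.12      ]
strapL [0.63489058 0.17817486 0.165     ]
strapR [0.61329919 0.03094557 0.165     ]
strapL [0.61135754 0.18509087 0.165     ]
strapR [0.58905393 0.04087686 0.165     ]
[0.85444417 0.26753373 0.12      ]
[ 0.80611715 -0.05592082  0.12      ]
[0.64235817 0.3008887  0.12      ]
```

The hinge-to-knob distance is 0.1995 m (0.200 given) and the gate line lies at about 81.3° in the world frame. The lamp points at about 158°, roughly 87° swung. Approaching the knob with the jaws across the gate.

```bash
python3 - <<'E'
from h import *
rel([((.6085,.08,.36),-8.7),((.6085,.08,.26),-8.7),((.6085,.08,.168),-8.7)])
E
```

```text
[187.4 116.3  32.8] [-0.1  0.1 79.7]
[187.5 116.5 132.8] [-0.1  0.1 79.7]
[187.5 116.7 224.8] [-0.1  0.1 79.7]
```

```bash
python3 -m handwheel '20 12 0 0 0 9 85; 41 26 0 0 0 18 85; 62 39 0 0 0 27 85; 83 52 0 0 0 36 85; 104 65 0 0 0 45 85; 125 78 5 0 0 54 85; 146 91 10 0 0 63 85; 167 104 20 0 0 72 85; 187 116 33 0 0 80 85; 187 116 70 0 0 80 85; 187 116 110 0 0 80 85; 187 116 110 0 0 80 85'; python3 - <<'E'
from h import *
st();rel([((.6085,.08,.168),-8.7)])
snap("scene","s5.png",(280,130,450,260),4)
E
```

```text
clock: 8.72
tcp_pos: [0.6063, 0.0789, 0.28]
orientation: [3.13, -0.246, -0.013]
contact_force: [0.5, -0.9, 0.6]
grip_width: 0.0848
t 8.72 tcp [0.6063 0.0789 0.28  ] xdir -9.0 z [-0.008 -0.001 -1.   ] F [ 0.5 -0.9  0.6] w 0.0848 q [ 0.29  0.42 -0.7   1.61  0.28  1.22 -0.62]
[  2.9  -1.8 112. ] [ 0.1  0.5 -0.3]
```

View pics/s5.png

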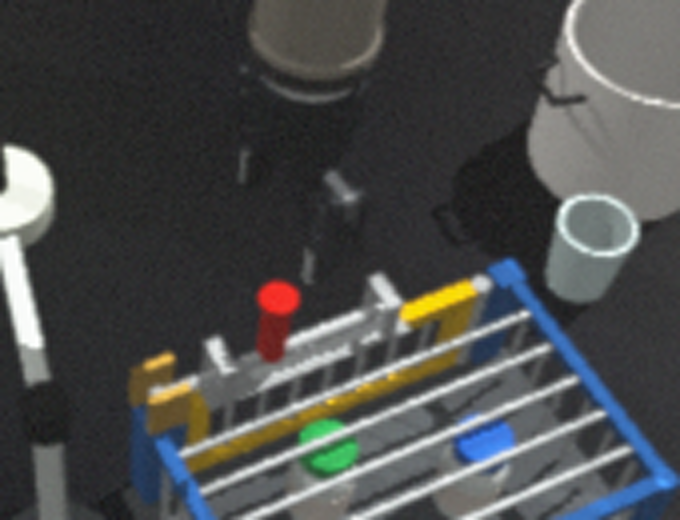

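The fingers straddle the knob line, with tips at crop (243,165) and (310,275) and the knob cap at (279,298). Descending and gripping.

```bash
python3 -m handwheel '2 -1 40 0 0 0 85; 2 -1.5 80 0 0 0 85; 2 -1.5 112 0 0 0 85; 2 -1.5 112 0 0 0 85; 2 -1.5 112 0 0 0 50; 2 -1.5 112 0 0 0 30; 2 -1.5 112 0 0 0 15; 2 -1.5 112 0 0 0 10; 2 -1.5 112 0 0 0 10;2 -1.5 112 0 0 0 10' 40; python3 - <<'E'
from h import *
st()
snap("scene","s6.png",(280,130,450,260),4)
E
```

```text
clock: 10.02
tcp_pos: [0.6111, 0.0813, 0.1737]
orientation: [-3.132, 0.247, -0.002]
contact_force: [-3.3, 0.3, 6.3]
grip_width: 0.0274
t 10.03 tcp [0.6111 0.0813 0.1737] xdir -9.0 z [ 0.001 -0.    -1.   ] F [-3.3  0.3  6.3] w 0.0274 q [ 0.25  0.52 -0.66  1.72  0.37  1.02 -0.7 ]
```

View pics/s6.png

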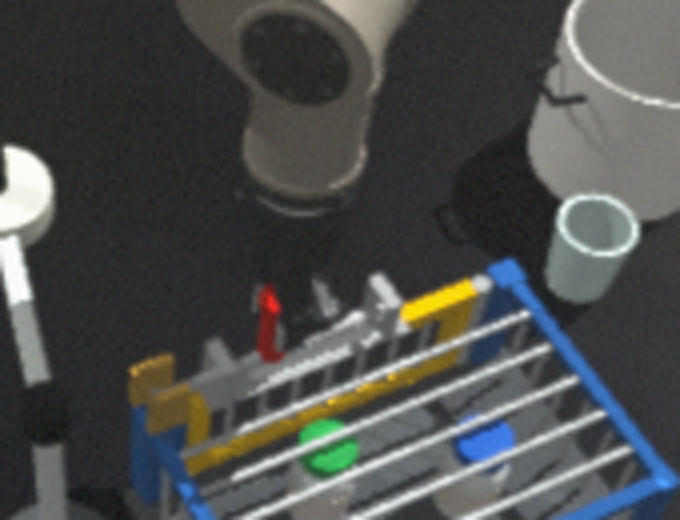

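The opening is 27.4 mm rather than 22, with a 6 N upward force. The pads have caught the edge of the 30 mm cap, and the commanded height was 4 mm too high. I'll open, go lower and grip again.

```bash
python3 -m handwheel '0 0 0 0 0 0 50; 0 0 0 0 0 0 60; -1 1 0 0 0 0 70; -1 1 4 0 0 0 70; -1 1 9 0 0 0 70; -1 1 9 0 0 0 70'; python3 - <<'E'
from h import *
st()
snap("scene","s7.png",(300,150,400,240),8)
E

```

```text
clock: 10.82
tcp_pos: [0.6094, 0.0799, 0.1626]
orientation: [3.132, -0.247, -0.002]
contact_force: [0.2, 0.3, 0.1]
grip_width: 0.0703
t 10.82 tcp [0.6094 0.0799 0.1626] xdir -9.0 z [-0.001 -0.    -1.   ] F [0.2 0.3 0.1] w 0.0703 q [ 0.25  0.53 -0.66  1.74  0.38  1.   -0.7 ]
```

View pics/s7.png

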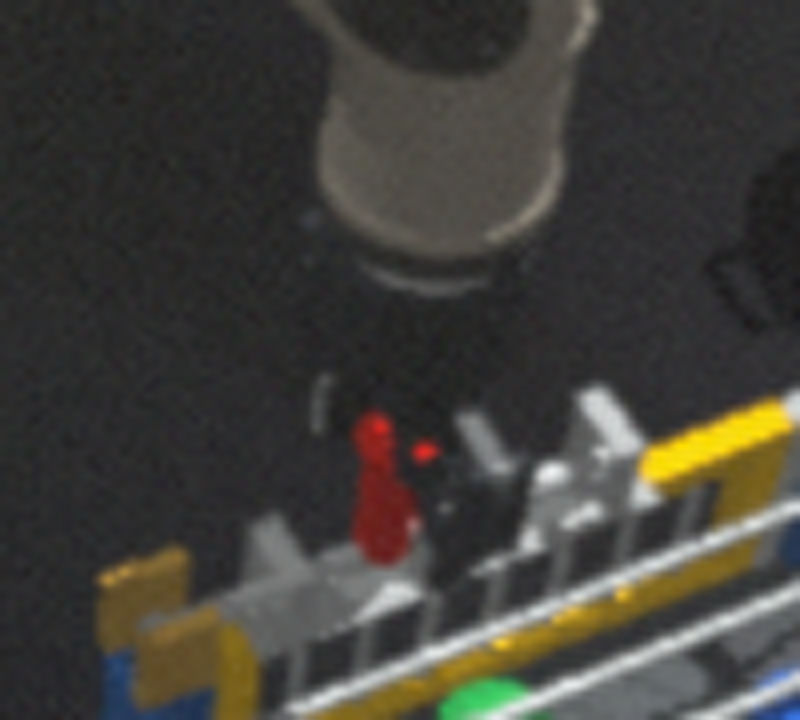

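The knob at (385,500) stands between the left finger (320,405) and the near one (470,500). Closing again.

```bash
python3 -m handwheel '0 0 0 0 0 0 40; 0 0 0 0 0 0 20; 0 0 0 0 0 0 10; 0 0 0 0 0 0 10; 0 0 0 0 0 0 10;0 0 0 0 0 0 10' 40; python3 -c "
from h import *
st()"
```

```text
clock: 11.62
tcp_pos: [0.6099, 0.0802, 0.1636]
orientation: [-3.132, 0.247, -0.0]
contact_force: [-1.8, -0.2, 4.1]
grip_width: 0.024
t 11.62 tcp [0.6099 0.0802 0.1636] xdir -9.0 z [ 0.  0. -1.] F [-1.8 -0.2  4.1] w 0.024 q [ 0.25  0.53 -0.66  1.73  0.38  1.   -0.7 ]
```

```bash
python3 -m handwheel '0 0 -3 0 0 0 10; 0 0 -6 0 0 0 10; 0 0 -9 0 0 0 10; 0 0 -12 0 0 0 10; 0 0 -13 0 0 0 10; 0 0 -13 0 0 0 10'; python3 - <<'E'
from h import *
st()
snap("scene","s8.png",(300,150,400,240),8)
E
```

```text
clock: 12.38
tcp_pos: [0.6097, 0.0801, 0.1763]
orientation: [3.132, -0.247, -0.0]
contact_force: [-0.8, 1.0, -1.4]
grip_width: 0.0242
t 12.38 tcp [0.6097 0.0801 0.1763] xdir -9.0 z [-0. -0. -1.] F [-0.8  1.  -1.4] w 0.0242 q [ 0.26  0.52 -0.66  1.72  0.36  1.03 -0.69]
```

View pics/s8.png

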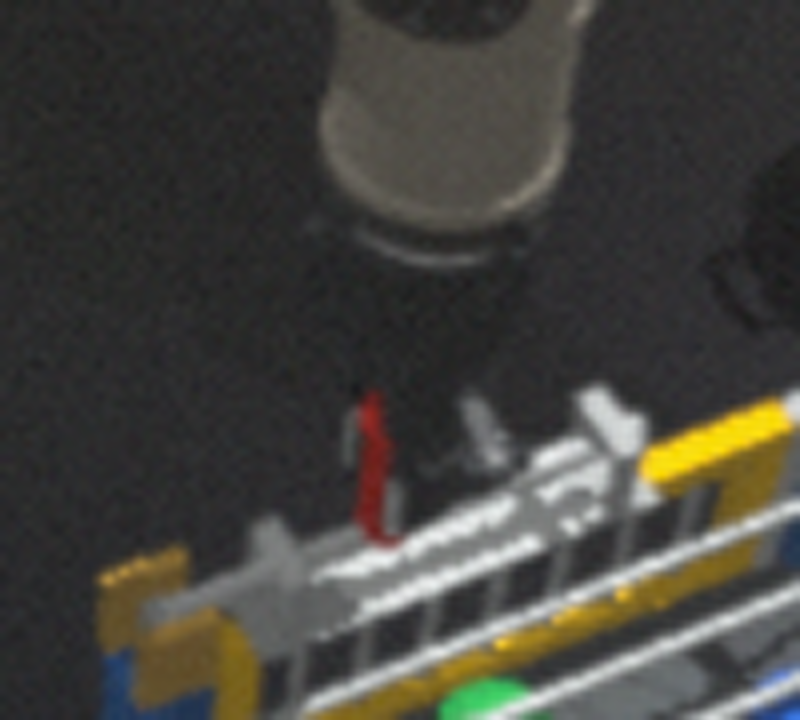

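The bolt's weight is now carried (Fz went from +4.1 to -1.4 N), and the rod and knob foot have risen to about (378,540). That makes the lift about 12.7 mm. Now I pull along the gate, which is tool -y.

```bash
python3 -m handwheel '0 -3 0 0 0 0 10; 0 -6 0 0 0 0 10; 0 -9 0 0 0 0 10; 0 -12 0 0 0 0 10; 0 -12 0 0 0 0 10' 50; python3 -c "
from h import *
st()"
```

```text
clock: 13.05
tcp_pos: [0.6117, 0.0925, 0.1763]
orientation: [-3.132, 0.246, 0.0]
contact_force: [-1.3, -0.6, -1.6]
grip_width: 0.0234
t 13.05 tcp [0.6117 0.0925 0.1763] xdir -9.0 z [ 0.  0. -1.] F [-1.3 -0.6 -1.6] w 0.0234 q [ 0.23  0.52 -0.66  1.71  0.37  1.03 -0.71]
```

```bash
python3 -m handwheel '0 -5 0 0 0 0 10; 0 -10 0 0 0 0 10; 0 -16 0 0 0 0 10; 0 -22 0 0 0 0 10; 0 -28 0 0 0 0 10; 0 -34 0 0 0 0 10; 0 -38 0 0 0 0 10; 0 -41 0 0 0 0 10; 0 -41 0 0 0 0 10; 0 -41 0 0 0 0 10'; python3 - <<'E'
from h import *
st()
snap("scene","s9.png",(300,150,400,240),8)
E
```

```text
clock: 14.3
tcp_pos: [0.6182, 0.1328, 0.1764]
orientation: [-3.131, 0.247, -0.0]
contact_force: [-2.8, 1.9, -2.3]
grip_width: 0.0231
t 14.3 tcp [0.6182 0.1328 0.1764] xdir -9.0 z [ 0.     0.001 -1.   ] F [-2.8  1.9 -2.3] w 0.0231 q [ 0.17  0.55 -0.66  1.68  0.38  1.05 -0.77]
```

View pics/s9.png

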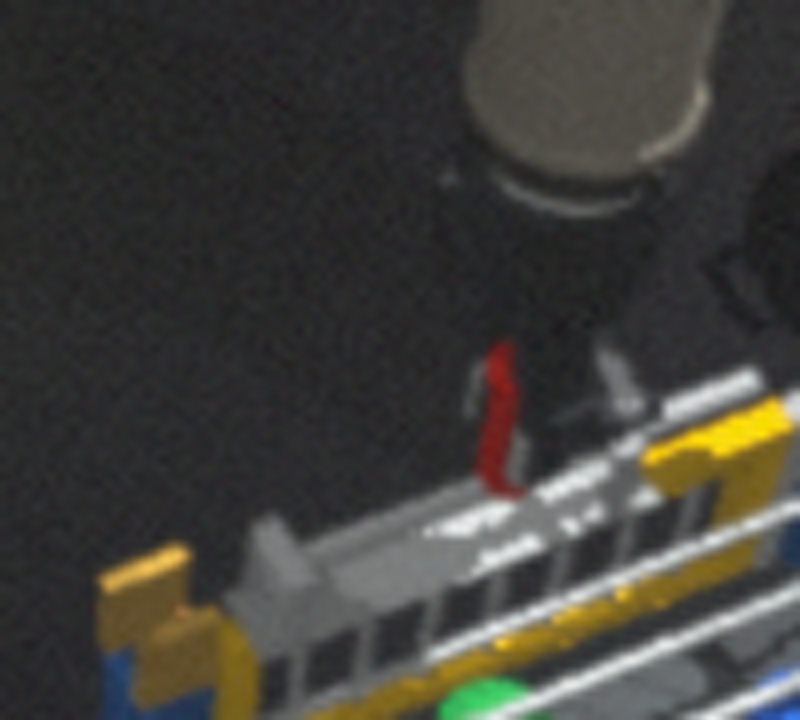

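The bolt is clear of the keeper, whose cheeks at (130,590) and (175,650) are now empty. The knob radius from the hinge is 0.146 m against 0.145 for fully back. Next is the gate arc.

```bash
python3 - <<'E'
from h import *
H=np.array([.639,.277]);p=readout.get_obs()["tcp_pos"]
pts=[]
for k in np.arange(3,25,3):
    a=np.radians(-k);M=np.array([[np.cos(a),-np.sin(a)],[np.sin(a),np.cos(a)]]);q=H+M@(p[:2]-H);pts.append(((*q,p[2]),-9-k))
rel(pts)
E
```

```text
[-7.6 -0.1 -0. ] [-0. -0.  3.]
[-15.2  -0.6  -0. ] [-0. -0.  6.]
[-22.8  -1.5  -0. ] [-0. -0.  9.]
[-30.4  -2.8  -0. ] [-0. -0. 12.]
[-37.8  -4.4  -0. ] [-0. -0. 15.]
[-45.1  -6.5  -0. ] [-0. -0. 18.]
[-52.4  -8.9  -0. ] [-0. -0. 21.]
[-59.5 -11.8  -0. ] [-0. -0. 24.]
```

```bash
python3 -m handwheel '-4 0 0 0 0 1.5 10; -7.5 0 0 0 0 3 10; -15 -0.5 0 0 0 6 10; -23 -1.5 0 0 0 9 10; -30 -3 0 0 0 12 10; -38 -4.5 0 0 0 15 10; -45 -6.5 0 0 0 18 10; -52 -9 0 0 0 21 10; -57 -11 0 0 0 23 10; -57 -11 0 0 0 23 10; -57 -11 0 0 0 23 10; -57 -11 0 0 0 23 10' 60; python3 - <<'E'
from h import *
st()
snap("scene","s10.png",(260,120,460,280),4)
snap("top","t10.png",(200,95,400,245),4)
E
```

```text
clock: 15.85
tcp_pos: [0.564, 0.1518, 0.1764]
orientation: [-3.019, 0.867, -0.001]
contact_force: [2.3, -0.8, -2.1]
grip_width: 0.0231
t 15.85 tcp [0.564  0.1518 0.1764] xdir -32.0 z [ 0.001 -0.    -1.   ] F [ 2.3 -0.8 -2.1] w 0.0231 q [ 0.09  0.45 -0.6   1.8   0.3   0.98 -1.19]
```

View pics/s10.png

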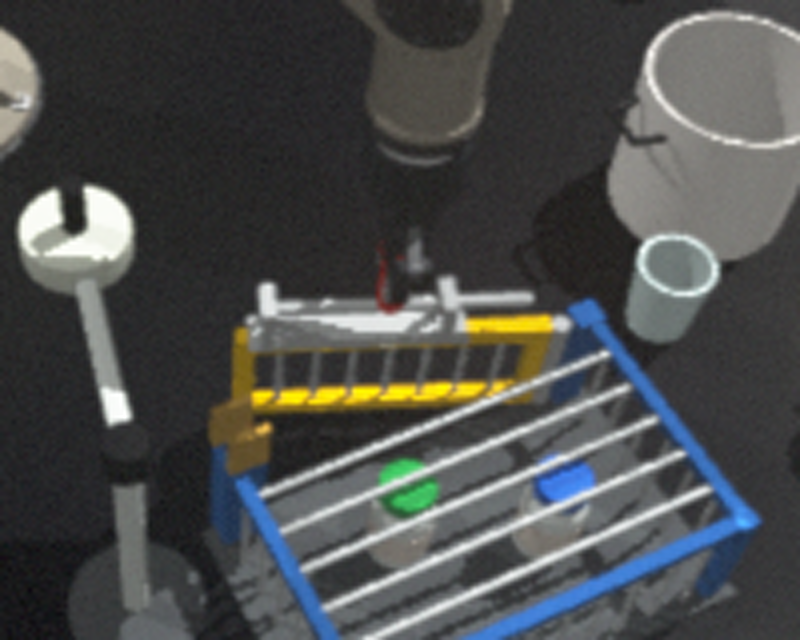

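View pics/t10.png

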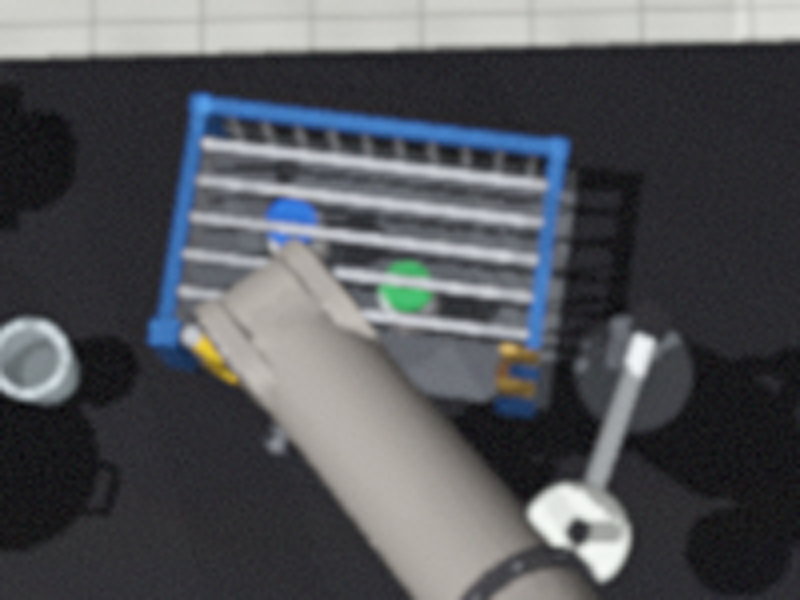

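The gate stands ajar in the scene view, its free edge at crop (243,330), and the lamp is still at (75,235). Now the final numeric check.

```bash
python3 -m handwheel '0 0 0 0 0 0 10; 0 0 0 0 0 0 10; 0 0 0 0 0 0 10; 0 0 0 0 0 0 10'; python3 - <<'E'
from h import *
st();s=grab_frame("scene");S=lambda u,v:(260+u/4-.4,120+v/4-.4)
e=onz(s,*S(245,332),.12);H=np.array([.639,.277]);d=e[:2]-H
print("edge",e,np.hypot(*d),"gate rad",np.radians(81.3)-np.arctan2(-d[1],-d[0]))
h=onz(s,*S(73,188),.307);print("lamp world deg",np.degrees(np.arctan2(h[1]+.1255,h[0]-.615)))
print(readout.get_obs()["qvel"].round(4)); st()
E
```

```text
clock: 16.45
tcp_pos: [0.5636, 0.1522, 0.1763]
orientation: [3.02, -0.867, 0.0]
contact_force: [2.1, -1.7, -2.7]
grip_width: 0.0233
t 16.45 tcp [0.5636 0.1522 0.1763] xdir -32.0 z [ 0. -0. -1.] F [ 2.1 -1.7 -2.7] w 0.0233 q [ 0.09  0.45 -0.6   1.8   0.3   0.98 -1.19]
edge [0.50217566 0.05565805 0.12      ] 0.2602175216091401 gate rad 0.4018205714109513
lamp world deg 158.36038468866954
[-0.0005 -0.0017 -0.0004  0.0007 -0.0015 -0.0016  0.0003]
t 16.5 tcp [0.5636 0.1522 0.1763] xdir -32.0 z [ 0. -0. -1.] F [ 2.2 -1.5 -2. ] w 0.0232 q [ 0.09  0.45 -0.6   1.8   0.3   0.98 -1.19]
```

The gate is at 0.40 rad and steady, the knob is held, and the lamp is at 158° (roughly 1.35 rad). Handing in.

```bash
python3 -c "
from bench import workorder
print(workorder.hand_in())"
```

```text
the job is handed in; nothing more can be done
None
```

The job is done and handed in at about 16.5 s, with the gate held ajar; the hand-in gives no verdict.

- **Lamp:** I swung it about 87° towards the robot. It now points at 158° in the world frame, roughly 1.35 rad on its joint (limit 1.1), and later pictures show it has not moved.
- **Bolt:** I lifted it about 12.7 mm by the red knob before pulling it fully back. The force stayed at 4 N or less. The knob ended about 146 mm from the hinge, against 145 mm for fully back.
- **Gate:** I pulled it open to 0.40 rad, measured from its free edge in the scene picture (about 10 cm). The gripper still holds the knob at a 60 N grip setting. The outside force on the tool read about 2 to 3 N across the gate, and the arm was still.

**What did not go cleanly:**
- The first grip on the knob caught the edge of its cap: the opening read 27 mm instead of 22 mm, because I was too high. I released it, went lower and gripped again at 23 to 24 mm.
- The free edge measured 0.260 m from the hinge instead of 0.270 m, so the gate angle could be off slightly. It is still well inside 0.24 to 0.58 rad.
- I checked the jars, bucket and beaker only by eye in the pictures, and they looked unmoved. I did not look at the carton and the orange bottle again after the start. The only contact forces measured came while handling the knob.

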